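Take the temperature of the griddle's small zone with a contact thermometer

ROBOT

A 6-joint arm with a two-finger parallel gripper is mounted at the origin on a cart in front of the work surface, level with it; the furniture and walls round the work are solid. World frame = base frame: x ahead of the robot, y to its left, z up, the work surface at z = 0. Lengths are in m, angles in rad, forces in N, time in s.
With the tool pointing down it reaches from about 0.375 to 0.925 m from the base axis. Payload 5.7 kg.
Tool frame: the origin (TCP) lies between the finger pads; the fingertips stand 17 mm ahead of it and the grasp point (between the pads) lies 2 mm behind it; z points along the fingers, y is the direction in which the jaws open and shut (so a half turn about z gives the same grasp; the last joint's range is limited). The gripper opens to 85 mm and grips with 20 to 120 N. Pads are 22 mm wide; open, the fingers measure 114 mm over their backs; the gripper's body (76 mm by 85 mm) begins 54 mm behind the grasp point. The pads swing forward as they close: fully open they stand 13 mm farther back than shut.
Start: joints at [-1.424, 0.359, 1.51, -0, 1.272, -0.115], TCP at [0.155, -0.58, 0.226] pointing down, gripper open.
Joint ranges: [-2.97, 2.97], [-1.01, 2.36], [0.21, 2.38], [-0.96, 4.11], [0.2, 2.71], [-2.98, 2.98]. Speed limits (rad/s): [2.39, 2.39, 3.14, 3.14, 3.14, 3.14].

INTERFACE

Orientations are given as a unit quaternion [x, y, z, w].
In Python, from cell import * gives the robot as it stands.
- The arm moves only by the tool carry_out, never from a script. Its argument "steps" is one flat list of numbers, 4 for each row, row after row: the shift along the tool's x, y, z in m, then the turn about the tool's z in rad. A call has 1 to 8 rows; each row is the pose to reach, as a shift and turn from the pose measured when the call began, along the tool's axes at that moment; what a row does not reach only later rows make up. A row lasts 1/12 s, in which the tool goes at most 41.7 mm and 7.16 degrees, less where a joint would pass 70% of its speed; a pose out of reach is approached as far as the arm can. A call with a gripper value outside its range is refused whole. "grip" is the opening, from 0 (shut) to 1 (fully open), set as the call begins (left out, the last holds). The fingers move at their own pace and stop on an object; the grip force is fixed at half the most. Time passes only in rows, so rows that repeat a pose let the fingers close. It gives the time, the measured TCP pose, the force and the opening at its end, in the units of the state.
- state(): the state, without advancing time (a new reading comes with each control period).
- read_camera(name): name is "scene" or "top" or "wrist"; returns a dict with "frame" (400x640x3 uint8, red, green, blue), "K" (3x3 intrinsics, pixels), "D" ([k1, k2, p1, p2, k3] as OpenCV has them; the pictures are not rectified), "view" (4x4, takes a point from world to camera coordinates); the wrist camera has in their place "hand_eye" (4x4, takes a point from camera to tool coordinates, whose origin is the TCP and whose axes are the flange's). Camera axes: x right, y up, looking along -z (the intrinsics and any distortion apply to the point x, -y, -z); pixel columns grow to the right and rows downward; lengths in m; the calibration is good to about 2 mm. A picture is of the moment at which its call begins: read the wrist's pose just before it. There is no depth.
- hand_in(): hands the job in, once; it reports no verdict.
Trained networks look in the newest picture that a camera, given by its name, has taken for a name from the list of things; names that differ only in an ending like _2 or _b are one class to them, and where a whole thing is asked for, a point or a joint stands for the part that bears it (a point fixed in the world has none). Each returns a list of dicts, best first, with "confidence" (0 to 1); they miss things now and then, are a little off and sometimes report something else, mostly with a low value. They report only what shows in the picture. A call takes as long as a camera call. They do not tell look-alikes from the thing itself.
- recognise(target, camera): "centre" ([x, y, z] in m, in world coordinates, good to about 4 mm: the middle of the surface that is visible of it).
- masks_of(target, camera): "region" (400x640 bool, what is visible of it).
- mark_of(target, camera): "centre" ([x, y, z] in m, in world coordinates, good to about 4 mm: a listed point, or the origin of a listed thing).
The state is a dict: "clock": time; "joint_positions": joint angles; "joint_velocities": joint speeds; "effort": joint torques, N m; "ee_pos": TCP position; "tcp_rot": TCP orientation; "ft_force": force on the tool from outside, world axes, zero at the start; "torque": the same for the moment, N m; "finger_gap": finger opening in m.
Only numpy, scipy, OpenCV 4.12 (cv2) and the standard library are available. Lean on these libraries where they do the work, as an engineer would, in place of code of your own. Each camera call takes 0.05 s, during which the arm holds its last target. There are 200 camera calls.

TASK

Before the eggs go on, check how hot the small zone of the table griddle is. Draw the contact thermometer up out of its stand, disinfect its foot by pushing the dished cap of the dispenser all the way down with it and letting the cap spring back up, then set the foot on the plate inside the little engraved ring at the centre of the small zone and finish while still holding it there: thermometer upright, pressed on lightly so that its sprung foot is pushed about halfway in and not to the stop, gripper clear of the griddle. Leave the egg box, pepper mill and spice jar where they stand, and never lean hard on griddle or dispenser.

Things in the scene. Friction and masses are not known exactly. Their poses are not given: they have to be found in the camera images.
- probe: Contact thermometer, 0.11 kg, upright in its stand. Origin: underside of the foot when fully out; z up its axis. Above the origin: foot disc 14 mm wide; sheath 10 mm wide to 66 mm; boss 25 mm wide to 92 mm (sits in the sleeve); collar 34 mm wide to 97 mm (rests on the rim); white handle to 177 mm, 30 mm wide (x), 24 mm thick (y): grip its y flats 125 to 150 mm up. Display on its -x side.
- probe_tip (a point): Centre of the underside of the thermometer's foot, the face that touches what is measured. It moves with the foot.
- probe_foot (a joint): How far the sprung foot is pushed into the thermometer along its axis: 0 = fully out, 0.010 m = at the stop. Spring 500 N/m with 0.5 N preload: about 3 N halfway, 5.5 N at the stop.
- stand: Fixed stand of the thermometer: round steel base 90 mm across with an upright black sleeve, 42 mm outside, bore 29 mm, rim 104 mm above the worktop. Origin: centre of the underside. The thermometer's foot hangs in it 12 mm above the worktop (92 mm below the rim), so it must be raised straight up 92 mm to come clear.
- dispenser: Fixed press-down disinfectant dispenser: squat white bottle 72 mm across, standing upright, with a round dished steel cap. Origin: centre of the underside on the worktop.
- dish (a point): Centre of the dish floor on top of the dispenser's cap, 92 mm above the worktop while the cap is up; moves with the cap. The dish is about 46 mm across inside at its floor, its rim 8 mm higher.
- dispenser_cap (a joint): How far the dispenser's cap is pressed down: 0 = up, 0.008 m = all the way down. Its spring brings it back up; it needs 0.8 N to start and 3.6 N to be all the way down (the thermometer's foot is pushed in about 6 mm by then).
- griddle: Fixed table griddle, 340 mm deep (x), 230 mm wide (y); top of the dark plate 60 mm above the worktop, 16 mm upstands left, right and back, two knobs on its front (-x). Two zones are engraved as circles: the small one (72 mm wide) in front, centre 74 mm to -x of the origin; the large one (140 mm) behind. Each has a little 36 mm ring at its centre. Origin: centre of the underside.
- small_zone (a point): Centre of the small zone, on the top face of the plate (60 mm above the worktop); centre of its little 36 mm ring.
- egg_box: Egg box, 106 x 156 x 80 mm, bystander. Origin: centre of its underside.
- pepper_mill: Dark wooden pepper mill, 58 mm across and 150 mm high, bystander. Origin: centre of its underside.
- spice_jar: Spice jar with a dark lid, 41 mm across and 105 mm high, the one nearer the robot of two alike, bystander. Origin: centre of its underside.
Not all that is in view belongs to the job. What is shaped like the dispenser but purple, red or turquoise is not meant.

How it is judged:
On the way, in this order (a step that is already met when the one before it is completed fails the run):
1. the thermometer is drawn up out of the stand's sleeve in the gripper (height (world z) of probe_tip above 0.105 m and contact force between the fingers and probe above 1 N), for 0.1 s.
2. the dispenser's cap is pressed down at least 6.5 mm by the thermometer's foot (value of joint dispenser_cap above 0.0065 m and contact force between probe and dispenser above 0.5 N and distance between probe_tip and dish below 0.025 m), for 0.15 s.
3. the cap has sprung back up and the thermometer is off it (value of joint dispenser_cap below 0.001 m and contact force between probe and dispenser below 0.05 N and contact force between the fingers and probe above 1 N), for 0.1 s.
At the end, for the whole second after the job is handed in: Gripper still holding the thermometer, at rest, upright within 7 degrees, foot on the plate within 11 mm of the small zone's centre, pushed in 2.5 to 8.5 of its 10 mm, 1 to 7 N on the plate; gripper not touching the griddle; dispenser cap up (all of step 3 and angle between probe's own z axis and vertical below 0.12 rad and horizontal distance between probe_tip and small_zone below 0.011 m and z of probe_tip in the frame of small_zone between -0.003 and 0.003 m and value of joint probe_foot between 0.0025 and 0.0085 m and contact force between probe and griddle between 1 and 7 N and contact force between probe and stand below 0.05 N and contact force between each of the arm, the fingers and griddle below 0.2 N and linear speed of probe below 0.02 m/s); the arm keeps its last pose, push and grip.
It fails at once if the egg box is moved more than 20 mm (distance of egg_box from where it was at the start of the episode above 0.02 m).
It fails at once if the pepper mill is moved more than 20 mm (distance of pepper_mill from where it was at the start of the episode above 0.02 m).
It fails at once if the spice jar is moved more than 20 mm (distance of spice_jar from where it was at the start of the episode above 0.02 m).
It fails at once if the thermometer or the gripper leans on the griddle with more than 20 N (contact force between any of probe, the arm, the fingers and griddle above 20 N).
It fails at once if the thermometer or the gripper leans on the dispenser with more than 20 N (contact force between any of probe, the arm, the fingers and dispenser above 20 N).
It also fails if it takes over 48 s, if anything falls off the work surface, if the arm or the gripper's body presses on something with over 40 N, if the wrist force passes 120 N, or if a joint passes its speed limit or range.

## Working session

There is one attempt and no reset: what is moved stays moved. The work goes in short steps, Python scripts to look and compute and a tool call to move; the robot and the scene stay as the last step left them, time stands still between calls to the robot, and variables do not carry over. Pictures are saved under pics/ and viewed, about 8 in all and at most 12, crops included, and the job is handed in when it is done.

Besides the shell and the picture viewer there is one more tool, called after "Emit:" as a command line: name --argument value ..., lists and objects as JSON in quotes. carry_out: Moves the arm, as the interface text tells. Its arguments: {"type":"object","properties":{"steps":{"type":"array","items":{"type":"number"}},"grip":{"type":"number"}},"required":["steps"]}

```bash
mkdir -p pics; python3 - <<'E'
from cell import *
import cv2
s=state();print(s['clock'],s['ee_pos'],s['tcp_rot'],s['ft_force'],s['finger_gap'])
for c in("scene","top"):
    r=read_camera(c);cv2.imwrite(f'pics/{c}0.png',r['frame'][:,:,::-1])
    for t in("probe","stand","dispenser","dish","griddle","small_zone","egg_box","pepper_mill","spice_jar"):
        try:print(c,t,[([round(float(v),3) for v in d['centre']],round(d['confidence'],2)) for d in mark_of(t,c)][:4])
        except Exception as e:print(c,t,e)
print(state()['clock'])
E
```

```text
0.0 [ 0.15517727 -0.57886779  0.22506109] [ 9.91443621e-01  1.30532378e-01 -1.63009161e-05 -9.19073203e-04] [ 0.4693457  -0.45257126  0.3405274 ] 0.08552530403461632
scene probe []
scene stand [([0.518, -0.48, 0.002], 0.63)]
scene dispenser [([0.191, -0.35, 0.001], 0.94), ([0.454, -0.634, -0.003], 0.71), ([0.555, -0.599, 0.003], 0.59)]
scene dish [([0.458, -0.632, 0.092], 0.79), ([0.187, -0.353, 0.09], 0.75), ([0.556, -0.601, 0.096], 0.51)]
scene griddle []
scene small_zone []
scene egg_box []
scene pepper_mill [([0.715, -0.275, -0.002], 0.66)]
scene spice_jar [([0.707, -0.364, 0.001], 0.8)]
top probe [([0.52, -0.476, 0.013], 0.51)]
top stand [([0.523, -0.477, 0.001], 0.71)]
top dispenser [([0.456, -0.634, 0.004], 0.79), ([0.557, -0.603, -0.004], 0.74), ([0.524, -0.288, 0.001], 0.69), ([0.189, -0.349, 0.002], 0.63)]
top dish [([0.555, -0.604, 0.093], 0.84), ([0.195, -0.35, 0.095], 0.73), ([0.527, -0.293, 0.089], 0.62), ([0.455, -0.635, 0.095], 0.5)]
top griddle [([0.606, -0.054, 0.001], 0.96)]
top small_zone [([0.534, -0.054, 0.061], 0.83), ([0.52, -0.479, -0.001], 0.22)]
top egg_box [([0.35, -0.38, 0.002], 0.68)]
top pepper_mill [([0.713, -0.278, -0.0], 0.62)]
top spice_jar [([0.709, -0.367, -0.001], 0.55)]
1.0
```

View pics/scene0.png

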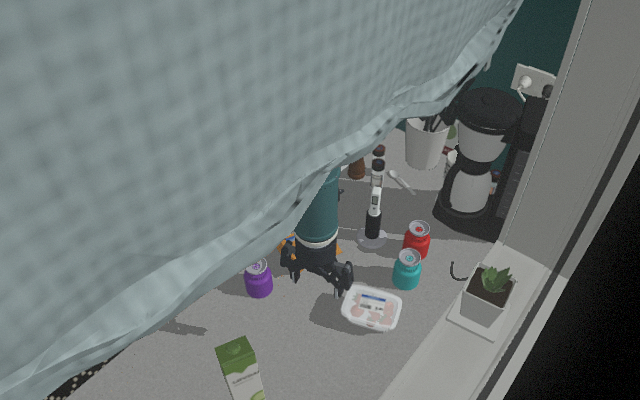

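View pics/top0.png

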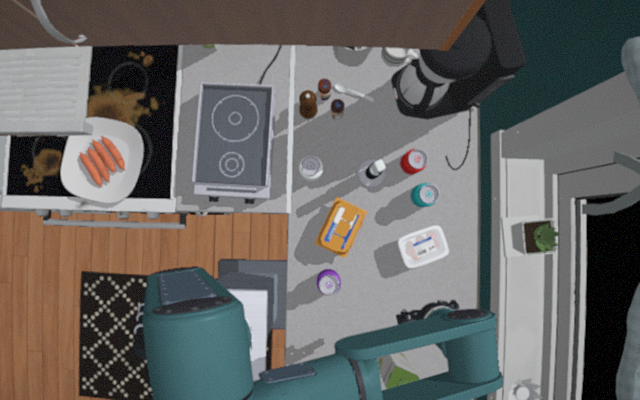

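The top view shows these candidates:
- **Dispenser:** white at (311,167); look-alikes are purple (329,281), red (413,161) and turquoise (425,194). I choose the white one.
- **Thermometer:** in its stand at about (374,170).
- **Small zone:** (232,164).

Next is one close crop to check the choice and the handle's yaw.

```bash
cat > h.py <<'E'
from cell import *
import cv2, numpy as np
from scipy.spatial.transform import Rotation as R
def Rt(): return R.from_quat(state()['tcp_rot']).as_matrix()
def yaw(): m=Rt(); return np.arctan2(m[1,0],m[0,0])
def to(target, yw=None):
    s=state(); m=Rt(); d=m.T@(np.array(target)-s['ee_pos'])
    a=None if yw is None else (-(yw-yaw())+np.pi/2)%np.pi-np.pi/2
    print('t',round(s['clock'],2),'pos',np.round(s['ee_pos'],4),'yaw',round(yaw(),3),'tilt',round(np.arccos(-m[2,2]),4),'shift',np.round(d,4),'turn',a)
def proj(P,r,V=None):
    V=r['view'] if V is None else V
    c=(V@np.r_[P,1])[:3]; c=np.array([c[0],-c[1],-c[2]])
    return cv2.projectPoints(c.reshape(1,1,3),np.zeros(3),np.zeros(3),np.array(r['K'],float),np.array(r['D'],float))[0].ravel()
def wview(r):
    s=state(); T=np.eye(4);T[:3,:3]=Rt();T[:3,3]=s['ee_pos']
    return np.linalg.inv(T@np.array(r['hand_eye']))
def ray(px,V,r):
    u=cv2.undistortPoints(np.array(px,float).reshape(1,1,2),np.array(r['K'],float),np.array(r['D'],float)).ravel()
    T=np.linalg.inv(V); return T[:3,3],T[:3,:3]@np.array([u[0],-u[1],-1])
def atz(px,z,V,r):
    o,d=ray(px,V,r); return o+d*(z-o[2])/d[2]
E
python3 - <<'E'
from h import *
r=read_camera('top');f=r['frame'][135:215,290:440,::-1]
cv2.imwrite('pics/crop1.png',cv2.resize(f,None,fx=5,fy=5,interpolation=cv2.INTER_CUBIC))
for P in([.521,-.478,.189],[.521,-.478,.104],[.526,-.291,.092],[.534,-.054,.06]):print(P,proj(P,r))
to([.52,-.477,.30])
print(np.round(read_camera('wrist')['hand_eye'],3))
E
```

```text
[0.521, -0.478, 0.189] [380.65402099 164.59647847]
[0.521, -0.478, 0.104] [376.381694   168.43882954]
[0.526, -0.291, 0.092] [311.2052756  165.86062084]
[0.534, -0.054, 0.06] [231.8501307  163.08617567]
t 1.05 pos [ 0.1553 -0.5795  0.2259] yaw 0.262 tilt 0.0001 shift [ 0.3788 -0.0046 -0.0741] turn None
[[-0.     0.962  0.274  0.071]
 [ 1.     0.    -0.    -0.002]
 [-0.     0.274 -0.962 -0.148]
 [ 0.     0.     0.     1.   ]]
```

View pics/crop1.png

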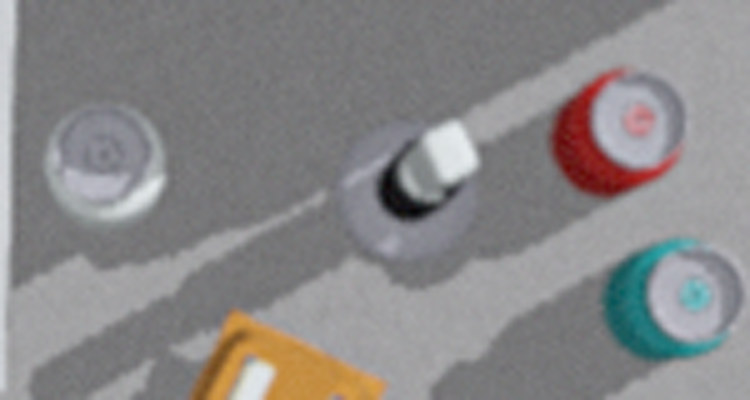

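The crop confirms the white dispenser (crop 103,155). The handle top is at (452,148) with its long side turned about +18°, close to the tool's present yaw. Moving above it.

Emit:
carry_out --steps '[0.03,0,-0.025,0,0.065,0,-0.045,0,0.105,0,-0.06,0,0.145,-0.002,-0.074,0,0.185,-0.003,-0.074,0,0.225,-0.004,-0.074,0,0.265,-0.004,-0.074,0,0.3,-0.005,-0.074,0]' --grip 1

```text
clock: 1.77
ee_pos: [0.4463, -0.496, 0.3001]
tcp_rot: [0.991, 0.131, 0.0, 0.0]
ft_force: [0.2, -0.2, -0.2]
finger_gap: 0.0852
```

Emit:
carry_out --steps '[0.03,0,0,0,0.05,0,0,0,0.06,0,0,0,0.06,0,0,0]'

```text
clock: 2.1
ee_pos: [0.506, -0.4795, 0.2997]
tcp_rot: [0.991, 0.132, 0.0, -0.0]
ft_force: [-0.4, -0.9, 0.3]
finger_gap: 0.0856
```

```bash
python3 - <<'E'
from h import *
to([.521,-.478,.3]); V=None
r=read_camera('wrist');V=wview(r)
cv2.imwrite('pics/w1.png',r['frame'][:,:,::-1])
for P in([.521,-.478,.189],[.521,-.478,.104],[.521,-.478,.0]):print(P,proj(P,r,V))
for t in('probe','stand','dish','dispenser'):print(t,[(np.round(d['centre'],4),round(d['confidence'],2)) for d in mark_of(t,'wrist')][:4])
E
```

```text
t 2.1 pos [ 0.506  -0.4795  0.2997] yaw 0.265 tilt 0.001 shift [ 0.0149  0.0024 -0.0003] turn None
[0.521, -0.478, 0.189] [322.52778155 182.65000378]
[0.521, -0.478, 0.104] [321.48613227 167.61254073]
[0.521, -0.478, 0.0] [320.73171129 156.72545874]
probe [(array([ 0.523 , -0.4788,  0.0111]), 0.93)]
stand [(array([ 0.5209, -0.4736,  0.0009]), 0.82)]
dish [(array([ 0.4518, -0.6321,  0.0909]), 0.94), (array([ 0.526 , -0.2888,  0.0921]), 0.8), (array([ 0.5557, -0.599 ,  0.0903]), 0.56)]
dispenser [(array([ 5.284e-01, -2.877e-01,  4.000e-04]), 0.78), (array([ 0.4546, -0.6344, -0.001 ]), 0.69)]
```

View pics/w1.png

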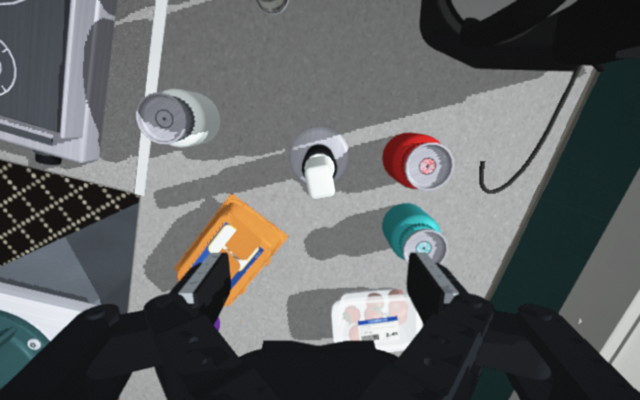

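Wrist view: handle top at about (320,181), white dispenser's dish at about (165,118), the look-alikes to the right. Now measuring the handle's yaw from the bright top face.

```bash
python3 - <<'E'
from h import *
r=read_camera('wrist');V=wview(r);f=r['frame'].astype(int)
print('dish',atz((165,118),.092,V,r))
sub=f[145:205,295:345].min(2)
for th in(190,215,235):
    m=(sub>th).astype(np.uint8)
    n,l,st,ce=cv2.connectedComponentsWithStats(m);k=1+np.argmax(st[1:,4])
    p=np.argwhere(l==k)[:,::-1]+[295,145]
    rc=cv2.minAreaRect(p.astype(np.float32));b=cv2.boxPoints(rc)
    w=np.array([atz(q,.189,V,r)[:2] for q in b])
    c=atz(rc[0],.189,V,r)
    print(th,st[k,4],np.round(w.mean(0),4),[ (round(np.linalg.norm(w[i]-w[i-1]),4),round(np.degrees(np.arctan2(*(w[i]-w[i-1])[::-1])),1)) for i in range(2)])
print(sub[10:56:3,4:46:2])
cv2.imwrite('pics/crop2.png',cv2.resize(r['frame'][140:210,285:355,::-1].copy(),None,fx=8,fy=8,interpolation=cv2.INTER_CUBIC))
E
```

```text
dish [ 0.52683922 -0.29080404  0.092     ]
190 872 [ 0.527  -0.4743] [(np.float64(0.038), np.float64(14.3)), (np.float64(0.0232), np.float64(-75.1))]
215 771 [ 0.5267 -0.4747] [(np.float64(0.0351), np.float64(16.7)), (np.float64(0.0219), np.float64(-72.7))]
235 663 [ 0.5273 -0.4759] [(np.float64(0.0312), np.float64(23.8)), (np.float64(0.0218), np.float64(-65.7))]
[[129 127  58  21  81 144 146 146 147 155 159 163 181 216 241 230  47  76
  182 186 137]
 [126 100  26 104 144 145 148 151 152 149 157 161 173 207 234 249 243  50
   91 129 126]
 [123  55  38 140 142 148 152 161 170 184 199 214 228 238 242 244 251 140
   46 121 125]
 [123  53  74 152 201 226 233 237 239 241 243 245 246 250 252 248 248 183
   40 119 126]
 [123  54  87 186 230 240 242 244 246 247 248 249 250 251 252 250 247 148
   45 119 127]
 [125 107  89 181 227 242 243 244 246 246 247 248 249 250 252 253 239  71
   85 126 128]
 [124 126  98 161 214 239 243 243 244 246 247 247 248 249 252 253 216  61
  122 126 119]
 [120 152 169 157 199 235 242 242 244 245 245 246 247 248 251 253 246 125
  120 115 109]
 [112 109 120 140 184 229 241 242 243 243 244 246 246 247 249 252 253 148
  107 110 111]
 [163 121 112 118 168 217 240 242 243 243 244 245 245 246 248 251 253 190
  112 112 114]
 [170 149 114 115 152 203 236 242 242 243 244 245 245 246 247 250 253 237
  113 116 115]
 [169 164 125 110 132 188 230 240 242 242 243 244 245 245 245 247 251 202
  138 139 141]
 [176 177 174 167 139 167 216 238 237 236 236 234 231 229 220 215 194 167
  172 176 177]
 [175 174 169 172 175 169 178 200 200 182 158 151 151 169 172 174 173 168
  169 173 174]
 [171 176 173 171 171 175 172 169 169 170 169 171 175 172 172 174 177 176
  176 175 176]
 [172 177 172 174 175 173 175 174 170 174 171 171 171 169 173 173 174 173
  175 175 174]]
```

View pics/crop2.png

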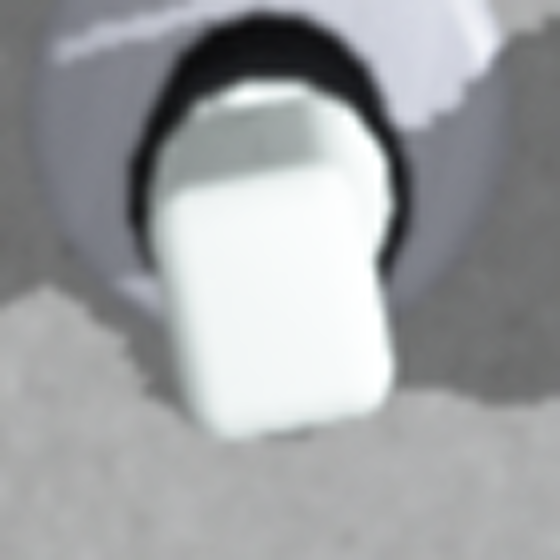

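```bash
python3 - <<'E'
from h import *
r=read_camera('wrist');V=wview(r)
w=np.array([atz((285+x/8,140+y/8),.189,V,r)[:2] for x,y in((168,195),(350,170),(391,402),(208,437))])
for i in range(4):
    d=w[i]-w[(i+1)%4];print(np.linalg.norm(d),np.degrees(np.arctan2(d[1],d[0])))
c=w.mean(0);print(c);to([*c,.149],np.radians(24))
E
```

```text
0.019944740678237254 112.74897158892946
0.02625172299846432 25.48838014141604
0.020789816420166227 -63.94887692525959
0.027422844757656488 -156.32310171824608
[ 0.52309034 -0.47572285]
t 2.45 pos [ 0.5029 -0.4812  0.3004] yaw 0.261 tilt 0.0007 shift [ 2.080e-02 -1.000e-04  1.514e-01] turn -0.1580796243664735
```

Emit:
carry_out --steps '[0.01,0,0,-0.1,0.02,0,0.03,-0.16,0.02,0,0.065,-0.16,0.02,0,0.1,-0.16,0.02,0,0.13,-0.16,0.02,0,0.148,-0.16,0.02,0,0.153,-0.16,0.02,0,0.153,-0.16]'

```text
clock: 3.12
ee_pos: [0.5209, -0.4756, 0.1457]
tcp_rot: [0.978, 0.208, -0.001, -0.001]
ft_force: [0.4, -0.0, 1.0]
finger_gap: 0.0855
```

Emit:
carry_out --steps '[0,0,0,0,0,0,0,0,0,0,0,0,0,0,0,0,0,0,0,0,0,0,0,0,0,0,0,0,0,0,0,0]' --grip 0

```text
clock: 3.78
ee_pos: [0.5214, -0.4761, 0.147]
tcp_rot: [0.978, 0.208, -0.0, -0.0]
ft_force: [-0.6, -0.1, 4.9]
finger_gap: 0.0235
```

```bash
python3 - <<'E'
from h import *
s=state();to([.522,-.477,.26]);print(s['ft_force'],s['torque'],s['finger_gap'])
E
```

```text
t 3.78 pos [ 0.5214 -0.4761  0.147 ] yaw 0.42 tilt 0.0008 shift [ 1.00e-04  1.00e-03 -1.13e-01] turn None
[-0.55074465 -0.07738863  4.91737907] [ 0.10704476  0.10622271 -0.02966787] 0.023509917722638756
```

Emit:
carry_out --steps '[0,0,-0.01,0,0,0,-0.03,0,0,0,-0.05,0,0,0,-0.07,0,0,0,-0.09,0,0,0,-0.11,0,0,0,-0.13,0,0,0,-0.13,0]'

```text
clock: 4.45
ee_pos: [0.5231, -0.4778, 0.2825]
tcp_rot: [0.978, 0.209, 0.002, 0.003]
ft_force: [0.4, -0.8, -0.5]
finger_gap: 0.0235
```

```bash
python3 - <<'E'
from h import *
s=state();to([.5268,-.2905,.277]);print(s['ft_force'],s['torque'],s['finger_gap'])
r=read_camera('wrist');cv2.imwrite('pics/w2.png',r['frame'][:,:,::-1])
V=wview(r)
m=Rt()
for t in('probe','probe_tip'):print(t,[(np.round(d['centre'],4),np.round(m.T@(np.array(d['centre'])-s['ee_pos']),4),round(d['confidence'],2)) for d in mark_of(t,'wrist')][:3])
read_camera('scene');read_camera('top')
for c in('scene','top'):
  for t in('probe','probe_tip'):print(c,t,[(np.round(d['centre'],4),round(d['confidence'],2)) for d in mark_of(t,c)][:3])
E
```

```text
t 4.45 pos [ 0.5231 -0.4778  0.2825] yaw 0.42 tilt 0.007 shift [ 0.0798 -0.1695  0.0045] turn None
[ 0.37909309 -0.76430007 -0.49154867] [-0.05469046  0.02185713  0.03124229] 0.023451474707240207
probe [(array([ 0.523 , -0.4816,  0.1461]), array([-0.0018,  0.0029,  0.1364]), 0.67), (array([ 0.5258, -0.2911,  0.0892]), array([ 0.0784, -0.1702,  0.1927]), 0.23)]
probe_tip [(array([ 0.5239, -0.479 ,  0.1476]), array([1.000e-04, 9.000e-04, 1.349e-01]), 0.47)]
scene probe [(array([ 0.5221, -0.4767,  0.1413]), 0.66), (array([ 0.5205, -0.4795,  0.0021]), 0.42)]
scene probe_tip []
top probe [(array([ 0.5233, -0.4752,  0.1396]), 0.43)]
top probe_tip []
```

View pics/w2.png

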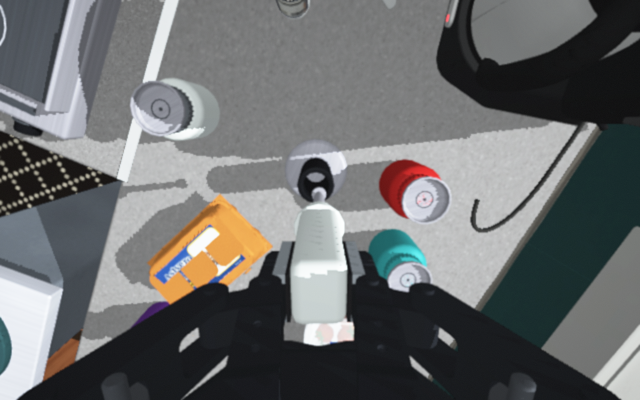

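The thermometer is out of the sleeve, upright between the fingers, with its foot at about (320,197). The white dish is at (162,109). Carrying it over the dish.

Emit:
carry_out --steps '[0.013,-0.026,0.002,0,0.029,-0.06,0.004,0,0.045,-0.094,0.004,0,0.061,-0.128,0.004,0,0.072,-0.153,0.004,0,0.079,-0.168,0.004,0,0.08,-0.17,0.004,0,0.08,-0.17,0.004,0]'

```text
clock: 5.57
ee_pos: [0.5251, -0.2876, 0.2724]
tcp_rot: [0.978, 0.209, -0.001, -0.001]
ft_force: [-0.6, -0.8, 0.3]
finger_gap: 0.0238
```

```bash
python3 - <<'E'
from h import *
s=state();to([.5265,-.2905,.24]);print(s['ft_force'],s['finger_gap'])
r=read_camera('wrist');V=wview(r);cv2.imwrite('pics/w3.png',r['frame'][:,:,::-1])
m=Rt();print('tip px',proj(s['ee_pos']+m@[0,0,.135],r,V),'dish px',proj([.5268,-.2905,.092],r,V))
for t in('dish','probe_tip','probe','small_zone'):print(t,[(np.round(d['centre'],4),np.round(m.T@(np.array(d['centre'])-s['ee_pos']),4),round(d['confidence'],2)) for d in mark_of(t,'wrist')][:3])
E
```

```text
t 5.57 pos [ 0.5251 -0.2876  0.2724] yaw 0.422 tilt 0.0021 shift [0.0001 0.0033 0.0324] turn None
[-0.57919661 -0.84934669  0.31199427] 0.02379954151545548
tip px [318.53525869 194.20466872] dish px [321.66559026 183.9670348 ]
dish [(array([ 0.5571, -0.6005,  0.0893]), array([-0.0984,  0.2989,  0.1828]), 0.91), (array([ 0.4543, -0.6337,  0.0913]), array([-0.2058,  0.2873,  0.1809]), 0.86), (array([ 0.5274, -0.2888,  0.0926]), array([0.0018, 0.0023, 0.1798]), 0.75)]
probe_tip [(array([ 0.5223, -0.2869,  0.1375]), array([-0.0022, -0.0016,  0.1349]), 0.5)]
probe [(array([ 0.5264, -0.2915,  0.1366]), array([-0.0003,  0.0043,  0.1358]), 0.63)]
small_zone [(array([ 0.5313, -0.0548,  0.0586]), array([ 0.1009, -0.2097,  0.214 ]), 0.83)]
```

View pics/w3.png

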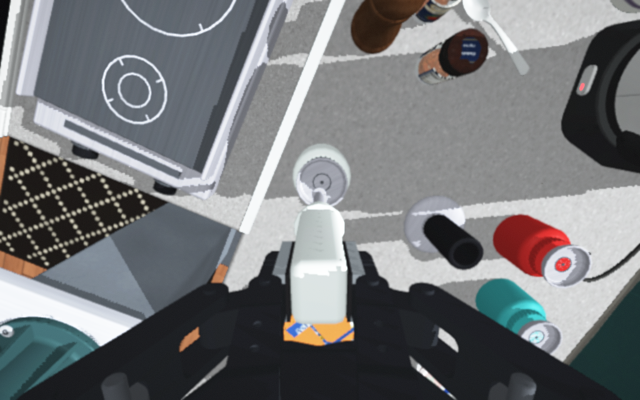

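Above the white dish: dish centre at (322,182), foot at (319,194), as predicted. The little ring is at about (135,90). Pressing down gently.

Emit:
carry_out --steps '[0,0.0015,0.01,0,0,0.003,0.025,0,0,0.003,0.037,0,0,0.003,0.043,0,0,0.003,0.048,0,0,0.003,0.053,0,0,0.003,0.057,0,0,0.003,0.057,0]'

```text
clock: 6.48
ee_pos: [0.5258, -0.2923, 0.2147]
tcp_rot: [0.978, 0.208, -0.001, -0.001]
ft_force: [-1.2, -0.5, 2.6]
finger_gap: 0.0232
```

```bash
python3 - <<'E'
from h import *
s=state();to([.5265,-.2905,.212]);print(s['ft_force'],s['finger_gap'])
E
```

```text
t 6.48 pos [ 0.5258 -0.2923  0.2147] yaw 0.419 tilt 0.0028 shift [ 0.0014 -0.0014  0.0027] turn None
[-1.16073683 -0.54540223  2.61022164] 0.023185199575286693
```

Emit:
carry_out --steps '[0,0,0.001,0,0,0,0.002,0,0,0,0.003,0,0,0,0.003,0,0,0,0.003,0,0,0,0.003,0]'

```text
clock: 6.98
ee_pos: [0.5259, -0.2924, 0.212]
tcp_rot: [0.978, 0.208, -0.001, -0.001]
ft_force: [-1.4, 0.6, 3.2]
finger_gap: 0.0236
```

```bash
python3 - <<'E'
from h import *
for i in range(5):
    s=state();print(s['ft_force'],s['ee_pos']); r=read_camera('scene' if i<4 else 'wrist')
cv2.imwrite('pics/w4.png',r['frame'][100:300,200:440,::-1])
E
```

```text
[-1.40168781  0.56554295  3.2050055 ] [ 0.52588845 -0.29239904  0.21196434]
[-0.96137634 -0.0339591   3.0822189 ] [ 0.52589397 -0.29240905  0.21191708]
[-1.69050148  0.79426641  3.17419328] [ 0.52588235 -0.29242487  0.21186524]
[-1.56743007  0.6964062   2.77134692] [ 0.52587718 -0.29243942  0.21185836]
[-0.04964875  0.06405678  3.36815309] [ 0.52586005 -0.29242093  0.21177859]
```

Emit:
carry_out --steps '[0,0,0.001,0,0,0,0.002,0,0,0,0.002,0,0,0,0.002,0]'

```text
clock: 7.57
ee_pos: [0.5259, -0.2925, 0.2098]
tcp_rot: [0.978, 0.208, -0.001, -0.001]
ft_force: [-0.8, 0.5, 4.2]
finger_gap: 0.0232
```

```bash
python3 - <<'E'
from h import *
F=[]
for i in range(6):
    s=state();F.append(s['ft_force'][2]);r=read_camera('scene' if i<5 else 'wrist')
print(np.mean(F),F,s['ee_pos'])
V=wview(r);print('zone',atz((135,90),.06,V,r))
cv2.imwrite('pics/w4.png',cv2.resize(r['frame'][130:250,220:420,::-1],None,fx=4,fy=4,interpolation=cv2.INTER_CUBIC))
E
```

```text
4.017653440685032 [np.float64(4.24382295575268), np.float64(4.189193481014598), np.float64(3.7156646842552994), np.float64(4.615089981398951), np.float64(4.114751222340979), np.float64(3.2273983193476856)] [ 0.5258778  -0.29243443  0.20982166]
zone [ 0.54424298 -0.09367862  0.06      ]
```

View pics/w4.png

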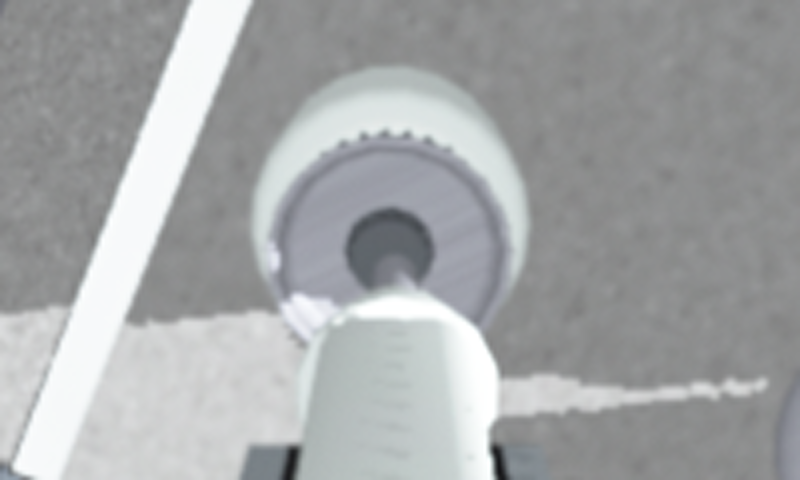

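The force rose 0.9 N over the last 2 mm, which matches the foot spring alone. The cap sits flush in the bottle, so it is fully down. Lifting off.

Emit:
carry_out --steps '[0,0,-0.01,0,0,0,-0.025,0,0,0,-0.04,0,0,0,-0.06,0,0,0,-0.075,0,0,0,-0.075,0]'

```text
clock: 8.37
ee_pos: [0.5281, -0.2937, 0.2885]
tcp_rot: [0.978, 0.208, 0.001, 0.002]
ft_force: [0.7, 0.2, 0.1]
finger_gap: 0.0233
```

```bash
python3 - <<'E'
from h import *
r=read_camera('wrist');V=wview(r);s=state()
cv2.imwrite('pics/w5.png',r['frame'][:,:,::-1])
print(s['finger_gap'],s['ft_force']);to([.533,-.054,.24])
g=cv2.cvtColor(r['frame'],cv2.COLOR_RGB2GRAY)
p=proj([.533,-.054,.06],r,V);print(p)
for t in('dish','small_zone'):print(t,[(np.round(d['centre'],4),round(d['confidence'],2)) for d in mark_of(t,'wrist')][:3])
x,y=p.astype(int);x0,y0=max(x-50,0),max(y-50,0)
c=g[y0:y+50,x0:x+50];m=(c>190).astype(np.uint8)
cs,_=cv2.findContours(m,cv2.RETR_LIST,cv2.CHAIN_APPROX_NONE)
for k in cs:
    if len(k)>40:
        e=cv2.fitEllipse(k);print(np.round(np.add(e[0],(x0,y0)),1),np.round(e[1],1),atz(np.add(e[0],(x0,y0)),.06,V,r))
E
```

```text
0.02355419735445772 [ 0.65074191 -0.89608466 -1.36242695]
t 8.42 pos [ 0.5273 -0.2932  0.2866] yaw 0.419 tilt 0.0018 shift [ 0.1024 -0.2163  0.0463] turn None
[136.50406662  92.19818797]
dish [(array([ 0.5536, -0.6008,  0.0899]), 0.96), (array([ 0.5281, -0.2865,  0.0886]), 0.93), (array([ 0.4544, -0.634 ,  0.0929]), 0.67)]
small_zone [(array([ 0.5334, -0.0551,  0.0578]), 0.91)]
[103.6 133.8] [ 3.9 44.8] [ 0.46946342 -0.02902002  0.06      ]
[134.9  92.5] [27.5 32.4] [ 0.53189036 -0.05238539  0.06      ]
[134.9  92.5] [28.8 34. ] [ 0.5319558  -0.05235016  0.06      ]
[134.9  91.9] [55.2 64.4] [ 0.53251656 -0.05219177  0.06      ]
[134.9  91.9] [57.9 68. ] [ 0.53258376 -0.05209374  0.06      ]
```

Emit:
carry_out --steps '[0.014,-0.03,0,0,0.031,-0.065,0,0,0.048,-0.1,0.005,0,0.064,-0.135,0.012,0,0.08,-0.17,0.018,0,0.093,-0.199,0.024,0,0.1,-0.213,0.028,0,0.102,-0.217,0.03,0]'

```text
clock: 9.18
ee_pos: [0.529, -0.0491, 0.2523]
tcp_rot: [0.978, 0.209, -0.003, -0.003]
ft_force: [-0.1, -1.0, -0.9]
finger_gap: 0.0233
```

Emit:
carry_out --steps '[0,0,0,0,0,0,0,0,0,0,0,0]'

```text
clock: 9.43
ee_pos: [0.5288, -0.05, 0.2518]
tcp_rot: [0.978, 0.209, -0.003, -0.003]
ft_force: [-0.5, -1.1, -0.2]
finger_gap: 0.0233
```

```bash
python3 - <<'E'
from h import *
s=state();r=read_camera('wrist');V=wview(r);m=Rt()
cv2.imwrite('pics/w6.png',cv2.resize(r['frame'][80:280,200:440,::-1],None,fx=3,fy=3,interpolation=cv2.INTER_CUBIC))
to([.5325,-.053,.19]);print(s['ft_force'],s['finger_gap'],'tip px',proj(s['ee_pos']+m@[0,0,.135],r,V),'zone px',proj([.5325,-.053,.06],r,V))
for t in('small_zone','probe_tip','probe'):print(t,[(np.round(d['centre'],4),np.round(m.T@(np.array(d['centre'])-s['ee_pos']),4),round(d['confidence'],2)) for d in mark_of(t,'wrist')][:3])
E
```

```text
t 9.48 pos [ 0.5291 -0.0502  0.2521] yaw 0.42 tilt 0.0076 shift [0.0023 0.0044 0.0621] turn None
[-0.49969265 -1.1422216  -0.22305891] 0.023326868974807454 tip px [319.35771067 194.61726051] zone px [323.85433534 180.14295281]
small_zone [(array([ 0.5274, -0.0493,  0.115 ]), array([-0.0004, -0.0004,  0.1368]), 0.49)]
probe_tip [(array([ 0.526 , -0.0487,  0.1163]), array([-0.0014, -0.0015,  0.1356]), 0.49)]
probe [(array([ 0.5307, -0.0501,  0.1175]), array([0.0023, 0.0017, 0.1343]), 0.7)]
```

View pics/w6.png

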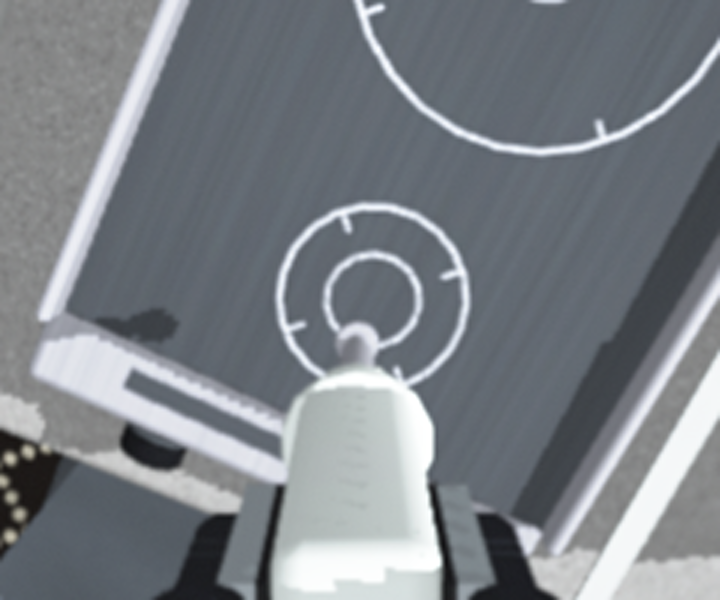

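Ring centre at crop (374,301), about 5 mm to +y and 2 mm to +x of the tool axis, which agrees with the computed shift. Descending.

Emit:
carry_out --steps '[0.001,0.002,0.01,0,0.002,0.005,0.025,0,0.002,0.005,0.04,0,0.002,0.005,0.05,0,0.002,0.005,0.055,0,0.002,0.005,0.058,0,0.002,0.005,0.061,0,0.002,0.005,0.062,0]'

```text
clock: 10.3
ee_pos: [0.5325, -0.0537, 0.1905]
tcp_rot: [0.978, 0.209, -0.003, -0.002]
ft_force: [-1.5, 0.1, 2.1]
finger_gap: 0.0234
```

Emit:
carry_out --steps '[0,0,0,0,0,0,0,0,0,0,0,0]'

```text
clock: 10.55
ee_pos: [0.5327, -0.0537, 0.1911]
tcp_rot: [0.978, 0.209, -0.002, -0.002]
ft_force: [-1.8, 0.5, 2.1]
finger_gap: 0.0234
```

```bash
python3 - <<'E'
from h import *
F=[]
for i in range(6):
    s=state();F.append(s['ft_force']);r=read_camera('scene' if i<5 else 'wrist')
print(np.mean(F,0),s['finger_gap']);to([.5325,-.053,.19])
V=wview(r);m=Rt();print('zone px',proj([.5325,-.053,.06],r,V),'joint v',np.abs(s['joint_velocities']).max())
cv2.imwrite('pics/w7.png',cv2.resize(r['frame'][100:260,220:420,::-1],None,fx=4,fy=4,interpolation=cv2.INTER_CUBIC)[:600])
E
```

```text
[-1.94609907  0.08896634  1.49768935] 0.023533120981377473
t 10.85 pos [ 0.5327 -0.0537  0.1907] yaw 0.42 tilt 0.0069 shift [ 0.0001 -0.0007  0.0007] turn None
zone px [319.68368543 195.02623967] joint v 0.003999669763510991
```

View pics/w7.png

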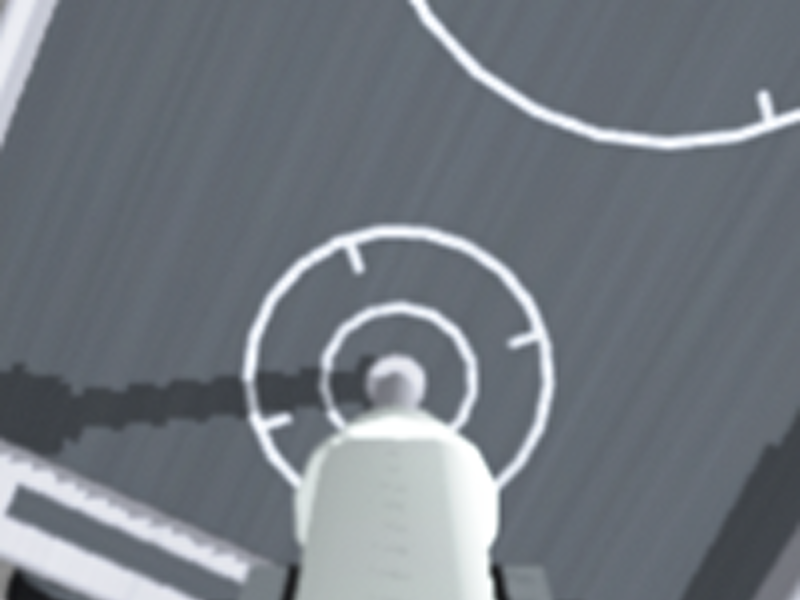

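The foot sits in the ring's centre (395,382 against 399,378). The force of about 2 to 2.5 N suggests it is about 4 mm in, so I press a little more.

Emit:
carry_out --steps '[0,0,0.001,0,0,0,0.0015,0,0,0,0.0015,0,0,0,0.0015,0,0,0,0.0015,0]'

```text
clock: 11.27
ee_pos: [0.5328, -0.0537, 0.1892]
tcp_rot: [0.978, 0.209, -0.003, -0.002]
ft_force: [-1.9, 0.7, 3.0]
finger_gap: 0.0235
```

```bash
python3 - <<'E'
from h import *
F=[]
for i in range(6):
    s=state();F.append(s['ft_force']);read_camera('scene')
print(np.mean(F,0),s['finger_gap']);to([.5325,-.053,.19])
if 1.2<np.mean(F,0)[2]<4: print(hand_in())
E
```

```text
[-1.45804305  0.16596674  2.41860135] 0.023555848140396813
t 11.57 pos [ 0.5327 -0.0537  0.1892] yaw 0.42 tilt 0.0068 shift [ 0.0001 -0.0007 -0.0008] turn None
the job is handed in; nothing more can be done
None
```

I drew the thermometer from its stand and pushed the white dispenser's cap down with its foot. I then set the foot on the small zone and handed in at about 11.6 s, still holding it there. No verdict was reported.

**Dispenser:** The last 2 mm of the press added about 0.9 N, which matches the foot spring alone, and the picture showed the cap flush, so I take it that the cap was fully down. I never viewed a picture of the cap after lifting off. The detector then put the dish at about 89 mm against 92 mm expected, within its 4 mm accuracy, so that doesn't prove it sprang back fully.

**Final pose:**

| Check | Last reading | Required |
|---|---|---|
| Gripper tilt | about 0.4° | thermometer within 7° |
| Foot from ring centre | about 1 mm | within 11 mm |
| Force on the plate | 2.4 N measured, about 3 N allowing for the thermometer's weight | 1–7 N |
| Foot pushed in (from tool height) | about 5–6 mm | 2.5–8.5 mm |
| Finger gap on the handle | 23.5 mm, still gripped | holding |

- **Force readings:** They scatter by up to about 1 N. There was also a sideways reading of about 1.5 N that I didn't explain.
- **Bystanders:** I planned the path clear of the egg box, pepper mill and spice jar, but didn't measure their positions again at the end.

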